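# Line up the goods by height on the display board

### The job

Dress the display board: stand the white carton, the black pocket stamp, the wooden stamp and the tape roll upright on the four grey pads in order of height, one centred on each pad, the tallest next to the red end block and the lowest at the other end. Leave the yellow carton where it lies.

Things in the scene. Friction and masses are not known exactly. Their poses are not given: they have to be found in the camera images.
- white_carton: plain slim white carton standing upright by itself on the open table top (not one of those in the wooden bin at the right), the tallest of the four: 20 mm thick (its x), 60 mm wide (its y), 105 mm high; origin at the centre of its underside, z up; 45 g or so
- pocket_stamp: black slim pocket stamp standing upright, the second tallest: 22 x 22 mm, 68 mm high; gripped anywhere on its body; cap fixed; origin at the centre of its underside, z up; about 30 g
- wooden_stamp: wooden hand stamp standing on its rubber sole, the third tallest, 42 mm high: a square block 34 x 34 mm up to 21 mm above its underside, on it a round dark knob 22 mm across; origin at the centre of its underside, z up, x and y square to the block; about 50 g
- tape_roll: round roll of paper tape lying flat, gold patterned side, white top, solid, the lowest: 51 mm across, 18 mm high; origin at the centre of its underside, z up; about 20 g
- pad_1: square dark grey felt pad, 56 x 56 x 2 mm, fixed on the wooden board, the one nearest the robot in the row of four, which runs away from the robot; its origin is the centre of its underside (6 mm above the table), its top is 8 mm above the table; its x runs along the row, away from the robot, its y across the row
- pad_2: square dark grey felt pad, 56 x 56 x 2 mm, fixed on the wooden board, second from the robot, 64 mm centre to centre from the first; its origin is the centre of its underside (6 mm above the table), its top is 8 mm above the table; its x runs along the row, away from the robot, its y across the row
- pad_3: square dark grey felt pad, 56 x 56 x 2 mm, fixed on the wooden board, third from the robot, 64 mm from the second; its origin is the centre of its underside (6 mm above the table), its top is 8 mm above the table; its x runs along the row, away from the robot, its y across the row
- pad_4: square dark grey felt pad, 56 x 56 x 2 mm, fixed on the wooden board, the farthest from the robot, 64 mm from the third; its origin is the centre of its underside (6 mm above the table), its top is 8 mm above the table; its x runs along the row, away from the robot, its y across the row
- red_end: red plastic block, 14 mm along the row, 60 mm across it, 22 mm high, fixed on the end of the wooden board (296 x 70 x 6 mm, left of the clear racks) beyond either pad_1 or pad_4, 40 mm from that pad's centre; a white block of the same size is at the other end. The tallest thing belongs at this end. Origin at the centre of its underside
- yellow_carton: yellow carton lying flat in the middle of the goods, right of the racks, 72 x 92 x 24 mm, loose; origin at the centre of its underside; not to be moved. Between the board and the goods stand three fixed clear racks with sticker packs, up to 140 mm high
Mind the look-alikes: they are no part of the job. What is shaped like the tape_roll but orange is not meant.

How it is judged:
By the outcome, as a careful person would: the job done as asked, in the order asked, and still so for the second after the job is handed in, with the robot touching nothing.
It also fails if it takes over 104 s, if anything falls off the work surface, if the arm or the gripper's body presses on something with over 40 N, if the wrist force passes 120 N, or if a joint passes its speed limit or range.

### The arm

A 6-joint arm with a two-finger parallel gripper is mounted at the origin on a cart in front of the work surface, level with it; the furniture and walls round the work are solid. World frame = base frame: x ahead of the robot, y to its left, z up, the work surface at z = 0. Lengths are in m, angles in rad, forces in N, time in s.
With the tool pointing down it reaches from about 0.35 to 0.975 m from the base axis. Payload 4.9 kg.
Tool frame: the origin (TCP) lies at the very end of the fingers, on their centre line; the grasp point (between the pads) lies 19 mm behind it; x points along the fingers, y is the direction in which the jaws open and shut, and the axes are right-handed (so a half turn about x gives the same grasp; the last joint's range is limited). The gripper opens to 85 mm and grips with 20 to 120 N. Pads are 22 mm wide; open, the fingers measure 114 mm over their backs; the gripper's body (76 mm by 85 mm) begins 54 mm behind the grasp point. The pads swing forward as they close: fully open they stand 13 mm farther back than shut.
Start: joints at [1.1, 0.053, 1.613, -0, 1.476, -0.119], TCP at [0.215, 0.587, 0.231] pointing down, gripper open.
Joint ranges: [-3.01, 3.01], [-1.01, 2.22], [0.06, 2.58], [-1.02, 4.17], [0.09, 2.62], [-3.14, 3.14]. Speed limits (rad/s): [2.57, 2.57, 3.14, 3.14, 3.14, 3.14].

### API

Orientations are given as a rotation vector (axis times angle).
In Python, from station import ctrl, get_image, calibration, finish_job, search_frame, cut_out, mark_of gives the robot as it stands. The module is installed in compiled form; this text tells all that it offers.
- The arm moves only by the tool arm_command, never from a script. Its argument "plan" is a list that holds one entry, the list of rows, each a list of 7 numbers: the shift along the tool's x, y, z in m, then the turn, a rotation vector about the tool's x, y, z in degrees, then the finger opening in m, from 0 to 0.0854. A call has 1 to 20 rows; each row shifts and turns the pose as measured when the row begins, along the tool's axes as they then stand; what a row does not reach is not made up. A row lasts 1/12 s, in which the tool goes at most 41.7 mm and 7.16 degrees, less where a joint would pass 70% of its speed; a pose out of reach is approached as far as the arm can. A call with a gripper value outside its range is refused whole. The fingers move at their own pace and stop on an object; "squeeze" is the grip in N (left out, the last holds). Time passes only in rows, so rows that do not move let the fingers close. It gives the time, the measured TCP pose, the force and the opening at its end, in the units of the state.
- ctrl.get_obs(): the state, without advancing time (a new reading comes with each control period).
- get_image(name): name is "scene" or "top"; returns the picture (400x640x3 uint8, red, green, blue); there is no depth.
- calibration(name): a dict with "fx", "fy", "cx", "cy" (pixels), "k1" (the pictures are not rectified: a ray, as slopes to the right and down, at radius r is drawn at 1 + k1 r^2 times it, then the intrinsics apply), "cam_to_world" (4x4, takes a point from camera to world coordinates). Camera axes: x right, y down, z forward; pixel columns grow to the right and rows downward; lengths in m; the calibration is good to about 2 mm. A picture is of the moment at which its call begins. calibration takes no time and is no camera call.
- finish_job(): hands the job in, once; it reports no verdict.
Trained networks look in the newest picture that a camera, given by its name, has taken for a name from the list of things; names that differ only in an ending like _2 or _b are one class to them, and where a whole thing is asked for, a point or a joint stands for the part that bears it (a point fixed in the world has none). Each returns a list of dicts, best first, with "conf" (0 to 1); they miss things now and then, are a little off and sometimes report something else, mostly with a low value. They report only what shows in the picture. A call takes as long as a camera call. They do not tell look-alikes from the thing itself.
- search_frame(camera, thing): "at" ([x, y, z] in m, in the coordinates of the camera as it stood for that picture, good to about 4 mm: the middle of the surface that is visible of it).
- cut_out(camera, thing): "mask" (400x640 bool, what is visible of it).
- mark_of(camera, thing): "at" ([x, y, z] in m, in the coordinates of the camera as it stood for that picture, good to about 4 mm: a listed point, or the origin of a listed thing).
The state is a dict: "t": time; "q": joint angles; "dq": joint speeds; "effort": joint torques, N m; "tool_pos": TCP position; "tool_rot": TCP orientation; "contact_force": force on the tool from outside, world axes, zero at the start; "wrist_torque": the same for the moment, N m; "opening": finger opening in m.
Only numpy, scipy, OpenCV 4.12 (cv2) and the standard library are available. Lean on these libraries where they do the work, as an engineer would, in place of code of your own. Each camera call takes 0.05 s, during which the arm holds its last target. There are 200 camera calls.

## Working session

There is one attempt and no reset: what is moved stays moved. The work goes in short steps, Python scripts to look and compute and a tool call to move; the robot and the scene stay as the last step left them, time stands still between calls to the robot, and variables do not carry over. Pictures are saved under pics/ and viewed, about 12 in all and at most 16, crops included, and the job is handed in when it is done.

Besides the shell and the picture viewer there is one more tool, called after "Emit:" as name(argument=value, ...), one argument or row to a line, values as JSON. arm_command: Moves the arm, as the interface text tells. Its arguments: {"type":"object","properties":{"plan":{"type":"array","items":{"type":"array","items":{"type":"array","items":{"type":"number"}}}},"squeeze":{"type":"number"}},"required":["plan"]}

```bash
mkdir -p pics; cat > h.py <<'E'
import numpy as np, cv2
from station import ctrl,get_image,calibration,finish_job,search_frame,cut_out,mark_of
from scipy.spatial.transform import Rotation as R
def w(cam,p):
    T=np.array(calibration(cam)["cam_to_world"]); return T[:3,:3]@np.array(p)+T[:3,3]
def save(cam,name):
    im=get_image(cam); cv2.imwrite(f"pics/{name}.png",im[:,:,::-1]); return im
def px2w(cam,uv,z):
    c=calibration(cam); T=np.array(c["cam_to_world"])
    K=np.array([[c["fx"],0,c["cx"]],[0,c["fy"],c["cy"]],[0,0,1.]])
    s=cv2.undistortPoints(np.array([[uv]],float),K,np.array([c["k1"],0,0,0.]))[0,0]
    d=T[:3,:3]@np.array([s[0],s[1],1]); return T[:3,3]+d*(z-T[2,3])/d[2]
def w2px(cam,p):
    c=calibration(cam); T=np.array(c["cam_to_world"]); q=T[:3,:3].T@(np.array(p)-T[:3,3]); s=q[:2]/q[2]; s=s*(1+c["k1"]*s@s)
    return np.array([c["fx"]*s[0]+c["cx"],c["fy"]*s[1]+c["cy"]])
E
python3 - <<'E'
from h import *
for c in("scene","top"):
    save(c,c+"0"); k=calibration(c); print(c,k["fx"],k["k1"],np.round(k["cam_to_world"],3).tolist())
    for n in("white_carton","pocket_stamp","wooden_stamp","tape_roll","pad_1","red_end","yellow_carton"):
        for d in mark_of(c,n)[:6]:
            p=w(c,d["at"]); print(n,round(d["conf"],2),np.round(p,3),w2px(c,p).round())
o=ctrl.get_obs();print(o["t"],o["tool_pos"],R.from_rotvec(o["tool_rot"]).as_matrix().round(3).tolist(),o["opening"])
E
```

```text
scene 390.4311689579428 0.0005131516701730251 [[0.26, 0.836, -0.483, 0.991], [0.965, -0.22, 0.14, -0.06], [0.01, -0.503, -0.864, 0.909], [0.0, 0.0, 0.0, 1.0]]
white_carton 0.66 [ 0.563 -0.188  0.   ] [214. 251.]
pocket_stamp 0.72 [ 0.574 -0.026  0.002] [278. 239.]
wooden_stamp 0.68 [ 0.431 -0.183  0.006] [209. 205.]
tape_roll 0.86 [ 0.422 -0.017  0.001] [269. 190.]
tape_roll 0.77 [ 0.391 -0.108 -0.   ] [235. 188.]
tape_roll 0.71 [ 0.616 -0.112 -0.003] [248. 264.]
pad_1 0.83 [0.448 0.318 0.01 ] [389. 170.]
pad_1 0.74 [ 0.576 -0.026 -0.001] [278. 241.]
pad_1 0.7 [0.575 0.326 0.005] [408. 208.]
pad_1 0.66 [0.377 0.317 0.001] [379. 152.]
pad_1 0.65 [0.509 0.323 0.005] [398. 188.]
red_end 0.44 [0.609 0.326 0.003] [413. 220.]
yellow_carton 0.9 [ 0.501 -0.1    0.004] [244. 221.]
top 424.12527444262173 -0.08397367624785798 [[0.008, -0.988, 0.154, 0.328], [-1.0, -0.008, 0.002, 0.097], [-0.001, -0.154, -0.988, 1.018], [0.0, 0.0, 0.0, 1.0]]
white_carton 0.58 [ 0.561 -0.184 -0.005] [432. 170.]
white_carton 0.3 [ 0.581 -0.02  -0.   ] [366. 161.]
pocket_stamp 0.57 [ 0.58  -0.021 -0.001] [367. 162.]
wooden_stamp 0.73 [ 0.431 -0.177 -0.004] [431. 222.]
wooden_stamp 0.57 [ 0.58  -0.021  0.001] [367. 161.]
tape_roll 0.93 [ 0.609 -0.112  0.001] [403. 150.]
tape_roll 0.89 [ 0.423 -0.018 -0.001] [366. 225.]
pad_1 0.88 [0.572 0.328 0.004] [225. 163.]
pad_1 0.86 [0.447 0.321 0.009] [225. 213.]
pad_1 0.73 [0.51  0.332 0.008] [222. 188.]
pad_1 0.69 [0.384 0.316 0.004] [226. 240.]
red_end 0.53 [0.614 0.331 0.004] [224. 147.]
red_end 0.5 [ 0.432 -0.179 -0.005] [431. 222.]
yellow_carton 0.9 [ 0.502 -0.1   -0.001] [399. 193.]
0.8 [0.21539315 0.586722   0.2313425 ] [[0.0, 0.345, 0.939], [0.0, 0.939, -0.345], [-1.0, 0.0, 0.0]] 0.08562408892293075
```

View pics/scene0.png

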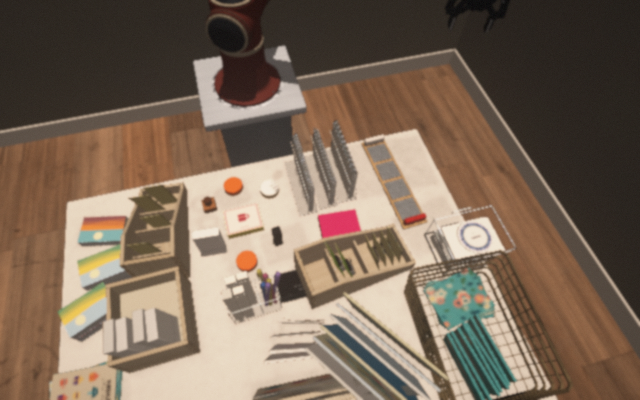

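View pics/top0.png

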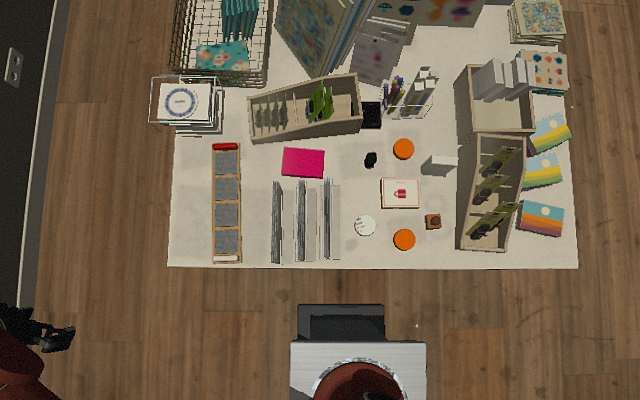

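The tape candidates in the top image are (365,225), which is white-topped, and (403,149) and (404,240), which are orange, so (365,225) fits the description. The white carton is at (440,161), the only one standing outside the bin. Red is at the far end, next to pad_4. I'll confirm with enlarged crops.

```bash
python3 - <<'E'
from h import *
im=save("top","top1"); cr=cv2.resize(im[135:260,340:470],None,fx=6,fy=6,interpolation=cv2.INTER_CUBIC)[:600]
b=cv2.resize(im[135:270,205:250],(200,600),interpolation=cv2.INTER_CUBIC)
cv2.imwrite("pics/c1.png",np.hstack([cv2.resize(im[138:258,342:462],(600,600),interpolation=cv2.INTER_CUBIC),b])[:,:,::-1])
im=save("scene","scene1")
cv2.imwrite("pics/c2.png",cv2.resize(im[165:285,180:310],None,fx=5,fy=5,interpolation=cv2.INTER_CUBIC)[:,:,::-1])
E
```

```text
(no output)
```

View pics/c1.png

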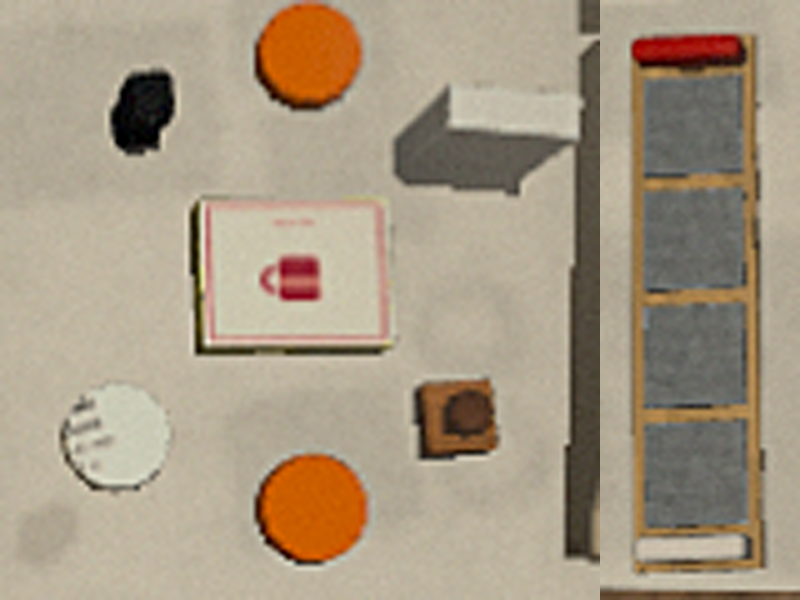

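View pics/c2.png

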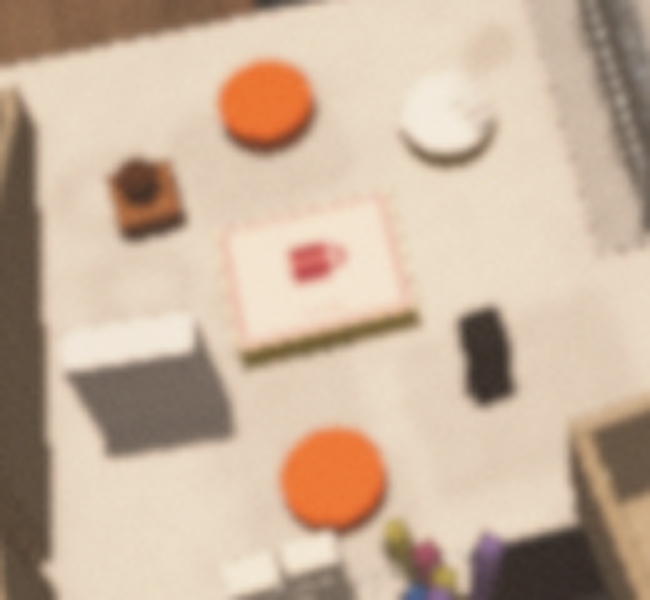

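Both crops agree: the white-topped roll is at crop (117,436), which is top image (365,225). The white carton stands free, the wooden stamp is at (433,222), the black stamp is at about (370,160), and the red block is beyond the farthest pad. So the order is carton→pad_4, pocket→pad_3, wooden→pad_2 and tape→pad_1. Next I'll fit the poses with masks.

```bash
cat >> h.py <<'E'
def box(a,b,z0,z1): return np.array([[x,y,z] for x in(-a/2,a/2) for y in(-b/2,b/2) for z in(z0,z1)])
def cyl(d,z0,z1): t=np.linspace(0,2*np.pi,24,endpoint=False); return np.array([[d/2*np.cos(u),d/2*np.sin(u),z] for u in t for z in(z0,z1)])
M={"white_carton":[box(.02,.06,0,.105)],"pocket_stamp":[box(.022,.022,0,.068)],"wooden_stamp":[box(.034,.034,0,.021),cyl(.022,.021,.042)],"tape_roll":[cyl(.051,0,.018)]}
def render(cam,parts,p,z):
    m=np.zeros((400*4,640*4),np.uint8); c,s=np.cos(p[2]),np.sin(p[2])
    for P in parts:
        q=np.array([w2px(cam,[p[0]+c*a-s*b,p[1]+s*a+c*b,z+h]) for a,b,h in P])
        cv2.fillConvexPoly(m,cv2.convexHull(((q+.5)*4).astype(np.int32)),1)
    return cv2.resize(m.astype(np.float32),(640,400),interpolation=cv2.INTER_AREA)
def fit(n,masks,g,parts,z=0,yaws=(-.6,-.3,0,.3,.6)):
    from scipy.optimize import minimize
    def cost(p):
        return sum(1-np.minimum(r,m).sum()/np.maximum(r,m).sum() for c,m in masks.items() for r in[render(c,parts,p,z)])
    best=min((minimize(cost,[*g,y],method="Nelder-Mead",options=dict(initial_simplex=np.array([[*g,y],[g[0]+.006,g[1],y],[g[0],g[1]+.006,y],[*g,y+.15]]),maxiter=60)) for y in yaws),key=lambda r:r.fun)
    return best.x,best.fun/len(masks)
def pick(cam,n,g,tol=.03):
    for d in cut_out(cam,n):
        m=d["mask"]; v,u=np.nonzero(m); q=px2w(cam,[u.mean(),v.mean()],g[2])
        if np.hypot(*(q[:2]-g[:2]))<tol: return m.astype(np.float32)
E
python3 - <<'E'
from h import *
G={"white_carton":(.562,-.186,.05),"pocket_stamp":(.578,-.023,.035),"wooden_stamp":(.431,-.18,.015),"tape_roll":(.422,-.018,.01)}
for n,g in G.items():
    ms={c:m for c in("top","scene") for m in[pick(c,n,g)] if m is not None}
    for sub in [ms]+[{c:ms[c]} for c in ms]:
        x,f=fit(n,sub,g[:2],M[n],0,(0,) if n=="tape_roll" else (-.4,0,.4)); print(n,list(sub),x[:2].round(4),np.degrees(x[2]).round(1),"1-iou",round(f,3))
for i in range(4):
    g=(.383+.064*i,.32+.002*i,.007)
    for c in("top","scene"):
        m=pick(c,"pad_1",g,.028)
        if m is not None:
            x,f=fit("p",{c:m},g[:2],[box(.056,.056,0,.002)],.006,(0,)); print("pad",i+1,c,x[:2].round(4),np.degrees(x[2]).round(1),round(f,3))
cr=lambda u,v:px2w("top",[205+u/4.444-.5,135+v/4.444-.5],.008).round(4)
print("pad4",np.mean([cr(*p) for p in[(643,73),(742,73),(643,178),(743,175)]],0),"pad1",np.mean([cr(*p) for p in[(645,425),(748,420),(644,527),(746,525)]],0))
E
```

```text
Traceback (most recent call last):
  File "h.py", line 29, in fit
    best=min((minimize(cost,[*g,y],method="Nelder-Mead",options=dict(initial_simplex=np.array([[*g,y],[g[0]+.006,g[1],y],[g[0],g[1]+.006,y],[*g,y+.15]]),maxiter=60)) for y in yaws),key=lambda r:r.fun)
  File "h.py", line 29, in <genexpr>
    best=min((minimize(cost,[*g,y],method="Nelder-Mead",options=dict(initial_simplex=np.array([[*g,y],[g[0]+.006,g[1],y],[g[0],g[1]+.006,y],[*g,y+.15]]),maxiter=60)) for y in yaws),key=lambda r:r.fun)
              ~~~~~~~~^^^^^^^^^^^^^^^^^^^^^^^^^^^^^^^^^^^^^^^^^^^^^^^^^^^^^^^^^^^^^^^^^^^^^^^^^^^^^^^^^^^^^^^^^^^^^^^^^^^^^^^^^^^^^^^^^^^^^^^^^^^^^^^^^^^^^^^^^^^^^^^
  File "h.py", line 28, in cost
    return sum(1-np.minimum(r,m).sum()/np.maximum(r,m).sum() for c,m in masks.items() for r in[render(c,parts,p,z)])
  File "h.py", line 28, in <genexpr>
    return sum(1-np.minimum(r,m).sum()/np.maximum(r,m).sum() for c,m in masks.items() for r in[render(c,parts,p,z)])
                                                                                               ~~~~~~^^^^^^^^^^^^^
  File "h.py", line 22, in render
    q=np.array([w2px(cam,[p[0]+c*a-s*b,p[1]+s*a+c*b,z+h]) for a,b,h in P])
                ~~~~^^^^^^^^^^^^^^^^^^^^^^^^^^^^^^^^^^^^^
  File "h.py", line 14, in w2px
    c=calibration(cam); T=np.array(c["cam_to_world"]); q=T[:3,:3].T@(np.array(p)-T[:3,3]); s=q[:2]/q[2]; s=s*(1+c["k1"]*s@s)
ValueError: time passes only in moves, steps and waits
```

```bash
sed -i 's/^def w(cam/from functools import lru_cache\ncalibration=lru_cache(calibration)\ndef w(cam/' h.py
cat > m.py <<'E'
from h import *
G={"white_carton":(.562,-.186,.05),"pocket_stamp":(.578,-.023,.035),"wooden_stamp":(.431,-.18,.015),"tape_roll":(.422,-.018,.01)}
for c in("top","scene"): get_image(c)
for n,g in G.items():
    ms={c:m for c in("top","scene") for m in[pick(c,n,g)] if m is not None}
    for sub in [ms]+[{c:ms[c]} for c in ms]:
        if not sub: print(n,"none"); continue
        x,f=fit(n,sub,g[:2],M[n],0,(0,) if n=="tape_roll" else (-.4,0,.4)); print(n,list(sub),x[:2].round(4),np.degrees(x[2]).round(1),"1-iou",round(f,3))
for i in range(4):
    g=(.383+.064*i,.32+.002*i,.007)
    for c in("top","scene"):
        m=pick(c,"pad_1",g,.028)
        if m is not None:
            x,f=fit("p",{c:m},g[:2],[box(.056,.056,0,.002)],.006,(0,)); print("pad",i+1,c,x[:2].round(4),np.degrees(x[2]).round(1),round(f,3))
cr=lambda u,v:px2w("top",[205+u/4.444-.5,135+v/4.444-.5],.008).round(4)
print("pad4",np.mean([cr(*p) for p in[(643,73),(742,73),(643,178),(743,175)]],0),"pad1",np.mean([cr(*p) for p in[(645,425),(748,420),(644,527),(746,525)]],0))
E
python3 m.py
```

```text
white_carton ['top', 'scene'] [ 0.5625 -0.1859] -5.5 1-iou 0.101
white_carton ['top'] [ 0.56   -0.1823] -6.3 1-iou 0.084
white_carton ['scene'] [ 0.5632 -0.1864] -3.8 1-iou 0.052
pocket_stamp ['scene'] [ 0.5816 -0.028 ] -2.5 1-iou 0.14
pocket_stamp ['scene'] [ 0.5816 -0.028 ] -2.5 1-iou 0.14
wooden_stamp ['top', 'scene'] [ 0.4335 -0.1789] 4.4 1-iou 0.194
wooden_stamp ['top'] [ 0.4326 -0.1758] 4.3 1-iou 0.178
wooden_stamp ['scene'] [ 0.4344 -0.1804] 2.3 1-iou 0.131
tape_roll ['top', 'scene'] [ 0.4248 -0.0163] 4.3 1-iou 0.095
tape_roll ['top'] [ 0.4234 -0.0143] 3.6 1-iou 0.066
tape_roll ['scene'] [ 0.4257 -0.0175] 3.8 1-iou 0.05
pad 1 top [0.381  0.3163] 3.0 0.053
pad 1 scene [0.3833 0.3133] 3.4 0.112
pad 2 top [0.4459 0.3198] 6.4 0.097
pad 2 scene [0.4473 0.3168] 2.7 0.059
pad 3 top [0.5087 0.3223] 2.8 0.073
pad 3 scene [0.5112 0.3207] 2.9 0.058
pad 4 top [0.5728 0.3254] 5.3 0.111
pad 4 scene [0.5728 0.3237] 6.3 0.181
pad4 [ 0.575425 -0.004975  0.008   ] pad1 [ 0.383725 -0.00515   0.008   ]
```

Emit:
arm_command(
  plan=[
    [[0,0,0,-6.7,0,0,0.07],[0,0,0,-6.7,0,0,0.07],[0,0,0,-6.7,0,0,0.07],[0,-0.038,0.013,0,0,0,0.07],[0,-0.038,0.013,0,0,0,0.07],[0,-0.038,0.013,0,0,0,0.07],[0,-0.038,0.013,0,0,0,0.07],[0,-0.038,0.013,0,0,0,0.07],[0,-0.038,0.013,0,0,0,0.07],[0,-0.038,0.013,0,0,0,0.07],[0,-0.038,0.013,0,0,0,0.07],[0,-0.038,0.013,0,0,0,0.07],[0,-0.038,0.013,0,0,0,0.07],[0,-0.038,0.013,0,0,0,0.07],[0,-0.038,0.013,0,0,0,0.07],[0,-0.038,0.013,0,0,0,0.07],[0,-0.038,0.013,0,0,0,0.07],[0,-0.038,0.013,0,0,0,0.07],[0,0,0,0,0,0,0.07]],
  ],
  squeeze=30,
)

```text
t: 3.48
tool_pos: [0.4276, -0.0006, 0.2322]
tool_rot: [-0.021, 1.558, 0.019]
contact_force: [0.6, 0.3, 0.0]
opening: 0.0699
```

```bash
cat > d.py <<'E'
import sys; from h import *
x,y,z,psi=map(float,sys.argv[1:5]); o=ctrl.get_obs(); A=R.from_rotvec(o["tool_rot"])
p=np.radians(psi); X=np.array([0,0,-1.]); Y=np.array([np.cos(p),np.sin(p),0]); B=R.from_matrix(np.c_[X,Y,np.cross(X,Y)])
print("shift mm",(A.inv().apply(np.array([x,y,z])-o["tool_pos"])*1e3).round(1),"turn",(A.inv()*B).as_rotvec(degrees=True).round(2),"pos",o["tool_pos"].round(4),"open",round(o["opening"],4),"t",o["t"])
E
python3 d.py .4245 -.016 .003 90
```

```text
shift mm [229.2 -15.   -6.4] turn [1.47 0.7  0.07] pos [ 0.4276 -0.0006  0.2322] open 0.0699 t 3.4833
```

Turn and align, then descend.

Emit:
arm_command(
  plan=[
    [[0,-0.015,-0.0035,1.5,0.7,0,0.07],[0.03,0,0,0,0,0,0.07],[0.03,0,0,0,0,0,0.07],[0.03,0,0,0,0,0,0.07],[0.03,0,0,0,0,0,0.07],[0.03,0,0,0,0,0,0.07],[0.02,0,0,0,0,0,0.07],[0.01,0,0,0,0,0,0.07],[0,0,0,0,0,0,0.07]],
  ],
)

```text
t: 4.23
tool_pos: [0.4283, -0.0207, 0.0501]
tool_rot: [0.007, 1.56, -0.012]
contact_force: [-0.6, -0.3, -1.0]
opening: 0.07
```

```bash
python3 d.py .4245 -.016 .003 90; python3 -c "
from h import *
im=save('scene','s2');cv2.imwrite('pics/s2c.png',cv2.resize(im[130:270,190:330],(600,600),interpolation=cv2.INTER_CUBIC)[:,:,::-1])"
```

```text
shift mm [47.   4.8 -4.4] turn [-0.68  0.62  0.17] pos [ 0.4283 -0.0207  0.0501] open 0.07 t 4.2333
```

View pics/s2c.png

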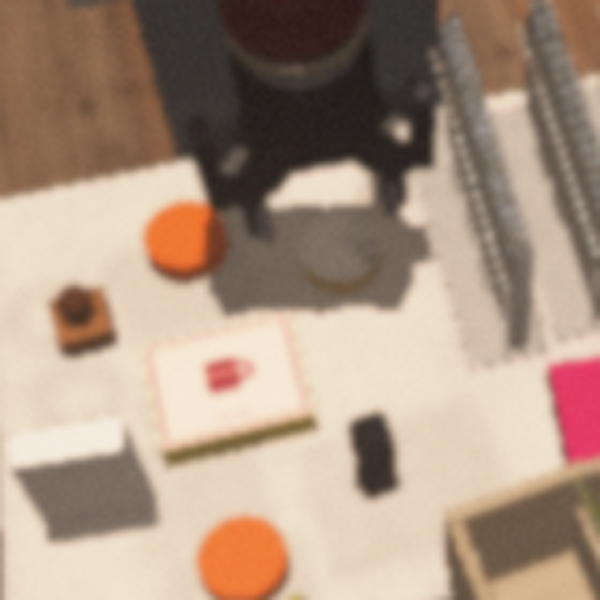

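The gripper is over the tape roll at crop (335,250), with the fingers on either side and clear of the rack.

Emit:
arm_command(
  plan=[
    [[0.01,0.005,-0.004,0,0.6,0,0.07],[0.015,0,0,0,0,0,0.07],[0.012,0,0,0,0,0,0.07],[0.006,0,0,0,0,0,0.07],[0.003,0,0,0,0,0,0.07],[0,0,0,0,0,0,0.07]],
  ],
)

```text
t: 4.78
tool_pos: [0.43, -0.015, 0.0088]
tool_rot: [0.005, 1.559, -0.013]
contact_force: [-0.4, -0.5, 0.1]
opening: 0.0701
```

```bash
python3 d.py .4245 -.016 .003 90
```

```text
shift mm [ 5.7 -1.  -5.6] turn [-0.63  0.69  0.29] pos [ 0.43   -0.015   0.0088] open 0.0701 t 4.7833
```

Emit:
arm_command(
  plan=[
    [[0.003,-0.001,-0.006,0,1.0,0,0.07],[0.002,0,0,0,0,0,0.07],[0,0,0,0,0,0,0.045],[0,0,0,0,0,0,0.045],[0,0,0,0,0,0,0.045],[0,0,0,0,0,0,0.045],[0,0,0,0,0,0,0.045],[0,0,0,0,0,0,0.045]],
  ],
  squeeze=30,
)

```text
t: 5.45
tool_pos: [0.4265, -0.0166, 0.0071]
tool_rot: [0.004, 1.571, -0.014]
contact_force: [0.1, 0.1, -0.1]
opening: 0.0481
```

```bash
python3 d.py .4245 -.016 .003 90
```

```text
shift mm [ 4.1  0.6 -2. ] turn [-0.65 -0.04  0.37] pos [ 0.4265 -0.0166  0.0071] open 0.0481 t 5.45
```

Emit:
arm_command(
  plan=[
    [[0,0,0,0,0,0,0.03],[0,0,0,0,0,0,0.03],[0,0,0,0,0,0,0.03],[0,0,0,0,0,0,0.03]],
  ],
)

```text
t: 5.78
tool_pos: [0.4263, -0.0166, 0.0069]
tool_rot: [0.004, 1.572, -0.014]
contact_force: [-0.4, 0.1, 0.3]
opening: 0.0485
```

```bash
python3 -c "
from h import *
a=save('scene','s3')[130:230,200:300];b=save('top','t3')[170:270,315:415]
cv2.imwrite('pics/s3c.png',cv2.resize(np.hstack([a,b]),(800,400),interpolation=cv2.INTER_CUBIC)[:,:,::-1])"
```

```text
(no output)
```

View pics/s3c.png

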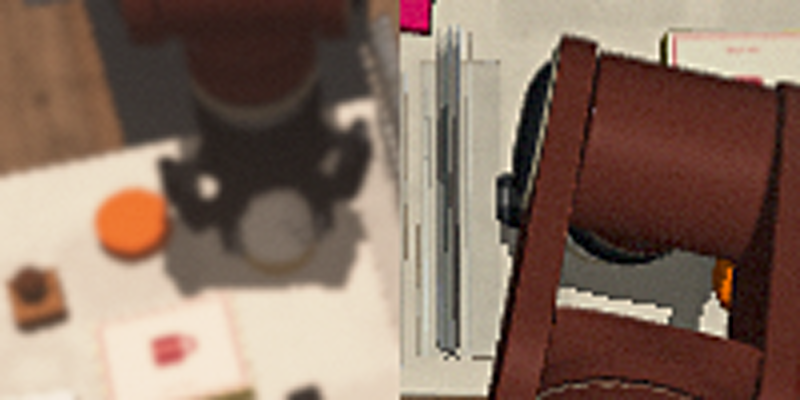

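```bash
python3 -c "
from h import *
print(px2w('scene',[269.5,187],.018)); 
for d in search_frame('scene','tape_roll'): print(d['conf'],w('scene',d['at']).round(4))
for z in (.007,.02): print(w2px('scene',[.4263,-.0166,z]))
print(w2px('scene',[.4248,-.0163,.018]))
"
```

```text
[ 0.4245972  -0.01597801  0.018     ]
0.79 [ 0.3973 -0.1072  0.0142]
0.78 [ 0.434  -0.0171  0.02  ]
0.62 [ 0.6188 -0.1116  0.017 ]
[269.74594909 189.72211282]
[269.34186055 187.17377867]
[269.39821719 187.08762162]
```

Well centred. Lift and carry to pad_1.

Emit:
arm_command(
  plan=[
    [[-0.02,0,0,0,0,0,0.03],[-0.035,0,0,0,0,0,0.03],[-0.035,0,0,0,0,0,0.03],[-0.035,0,0,0,0,0,0.03],[-0.035,0,0,0,0,0,0.03],[-0.035,0,0,0,0,0,0.03],[-0.02,0.01,-0.001,0,0,0,0.03],[0,0.037,-0.005,0,0,0,0.03],[0,0.037,-0.005,0,0,0,0.03],[0,0.037,-0.005,0,0,0,0.03],[0,0.037,-0.005,0,0,0,0.03],[0,0.037,-0.005,0,0,0,0.03],[0,0.037,-0.005,0,0,0,0.03],[0,0.037,-0.005,0,0,0,0.03],[0,0.037,-0.005,0,0,0,0.03],[0,0.02,-0.002,0,0,0,0.03],[0,0,0,0,0,0,0.03]],
  ],
)

```text
t: 7.35
tool_pos: [0.3853, 0.326, 0.2334]
tool_rot: [0.014, 1.566, -0.017]
contact_force: [-1.1, -0.4, -0.4]
opening: 0.0481
```

```bash
python3 d.py .382 .3148 .016 93
```

```text
shift mm [217.4 -10.9  -4. ] turn [-4.12  0.25  0.12] pos [0.3853 0.326  0.2334] open 0.0481 t 7.35
```

Emit:
arm_command(
  plan=[
    [[0,-0.011,-0.004,-4.0,0,0,0.03],[0.035,0,0,0,0,0,0.03],[0.035,0,0,0,0,0,0.03],[0.035,0,0,0,0,0,0.03],[0.035,0,0,0,0,0,0.03],[0.02,0,0,0,0,0,0.03],[0.01,0,0,0,0,0,0.03],[0,0,0,0,0,0,0.03]],
  ],
)

```text
t: 8.02
tool_pos: [0.3843, 0.3126, 0.0603]
tool_rot: [-0.045, 1.559, 0.043]
contact_force: [0.1, -0.2, 0.2]
opening: 0.0486
```

```bash
python3 d.py .382 .3148 .016 93; python3 -c "
from h import *
im=save('scene','s4');cv2.imwrite('pics/s4c.png',cv2.resize(im[110:230,330:450],(600,600),interpolation=cv2.INTER_CUBIC)[:,:,::-1])"
```

```text
shift mm [44.3  2.4 -2.6] turn [0.22 0.64 0.11] pos [0.3843 0.3126 0.0603] open 0.0486 t 8.0167
```

View pics/s4c.png

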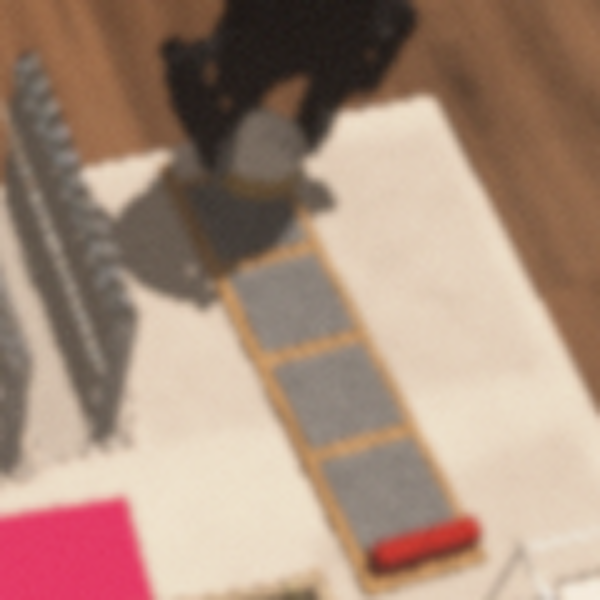

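The tape is held at crop (265,150) above pad_1.

Emit:
arm_command(
  plan=[
    [[0.012,0.0025,-0.003,0,0.8,0,0.03],[0.012,0,0,0,0,0,0.03],[0.01,0,0,0,0,0,0.03],[0.005,0,0,0,0,0,0.03],[0,0,0,0,0,0,0.03]],
  ],
)

```text
t: 8.48
tool_pos: [0.3879, 0.3175, 0.0281]
tool_rot: [-0.04, 1.56, 0.047]
contact_force: [0.0, 0.6, -0.5]
opening: 0.0482
```

```bash
python3 d.py .382 .3148 .016 93
```

```text
shift mm [12.  -2.4 -6.1] turn [ 0.17  0.62 -0.26] pos [0.3879 0.3175 0.0281] open 0.0482 t 8.4833
```

Emit:
arm_command(
  plan=[
    [[0.005,-0.0025,-0.006,0,0.6,0,0.03],[0.004,0,-0.002,0,0,0,0.03],[0,0,0,0,0,0,0.03]],
  ],
)

```text
t: 8.73
tool_pos: [0.3807, 0.315, 0.0199]
tool_rot: [-0.039, 1.568, 0.048]
contact_force: [0.0, -0.6, -0.4]
opening: 0.0484
```

```bash
python3 d.py .382 .3148 .016 93
```

```text
shift mm [ 3.9 -0.3  1.3] turn [ 0.18  0.12 -0.33] pos [0.3807 0.315  0.0199] open 0.0484 t 8.7333
```

Emit:
arm_command(
  plan=[
    [[0.002,0,0.001,0,0,0,0.03],[0.002,0,0,0,0,0,0.03],[0.001,0,0,0,0,0,0.03],[0,0,0,0,0,0,0.03]],
  ],
)

```text
t: 9.07
tool_pos: [0.382, 0.3154, 0.0151]
tool_rot: [-0.039, 1.567, 0.049]
contact_force: [-0.4, 0.3, -0.4]
opening: 0.0489
```

```bash
python3 d.py .382 .3148 .016 93
```

```text
shift mm [-0.9 -0.6 -0. ] turn [ 0.19  0.19 -0.37] pos [0.382  0.3154 0.0151] open 0.0489 t 9.0667
```

Emit:
arm_command(
  plan=[
    [[0.001,0,0,0,0,0,0.03],[0,0,0,0,0,0,0.066],[0,0,0,0,0,0,0.066],[0,0,0,0,0,0,0.066],[0,0,0,0,0,0,0.066],[-0.01,0,0,0,0,0,0.066],[-0.03,0,0,0,0,0,0.066],[-0.035,0,0,0,0,0,0.066],[-0.035,0,0,0,0,0,0.066],[-0.035,0,0,0,0,0,0.066],[-0.035,0,0,0,0,0,0.066],[0,-0.02,0.002,0,0,0,0.055],[0,-0.038,0.002,0,0,0,0.055],[0,-0.038,0.002,0,0,0,0.055],[0,-0.038,0.002,0,0,0,0.055],[0,-0.038,0.002,0,0,0,0.055],[0,-0.038,0.002,0,0,0,0.055],[0,-0.038,0.002,0,0,0,0.055],[0,-0.038,0.002,0,0,0,0.055],[0,-0.038,0.002,0,0,0,0.055]],
  ],
)

```text
t: 10.73
tool_pos: [0.4195, -0.0152, 0.2165]
tool_rot: [-0.05, 1.548, 0.064]
contact_force: [0.8, -0.2, 0.3]
opening: 0.055
```

```bash
cat > chk.py <<'E'
import sys; from h import *
n=sys.argv[1]; g=tuple(map(float,sys.argv[2:5]))
for c in("top","scene"):
    save(c,"k_"+n+c); m=pick(c,n,g,.04)
    if m is None: print(c,"not seen"); continue
    x,f=fit(n,{c:m},g[:2],M[n],.008 if g[1]>.2 else 0,(0.05,)); print(n,c,x[:2].round(4),np.degrees(x[2]).round(1),round(f,3))
E
python3 d.py .4335 -.178 .004 94;python3 chk.py tape_roll .382 .3148 .015
```

```text
shift mm [ 211.2 -165.1   -2.7] turn [ 0.16  1.3  -0.46] pos [ 0.4195 -0.0152  0.2165] open 0.055 t 10.7333
tape_roll top [0.3795 0.3185] 15.1 0.144
tape_roll scene [0.3827 0.3142] 13.6 0.056
```

Tape is on pad_1, within about 2 mm of the pad centre in both cameras. Now the wooden stamp.

Emit:
arm_command(
  plan=[
    [[0,-0.038,0,0,0.6,0,0.052],[0,-0.038,0,0,0.6,0,0.052],[0,-0.038,0,0,0,0,0.052],[0,-0.036,0,0,0,0,0.052],[0,0,0,0,0,0,0.052],[0.035,0,-0.001,0,0,0,0.052],[0.035,0,-0.001,0,0,0,0.052],[0.035,0,-0.001,0,0,0,0.052],[0.025,0,-0.001,0,0,0,0.052],[0,0,0,0,0,0,0.052]],
  ],
)

```text
t: 11.77
tool_pos: [0.4352, -0.1527, 0.0876]
tool_rot: [-0.073, 1.557, 0.085]
contact_force: [-0.0, -0.1, -0.7]
opening: 0.0519
```

```bash
python3 d.py .4335 -.178 .004 94; python3 -c "
from h import *
im=save('scene','s5');cv2.imwrite('pics/s5c.png',cv2.resize(im[130:270,150:290],(600,600),interpolation=cv2.INTER_CUBIC)[:,:,::-1])"
```

```text
shift mm [ 83.4 -25.6  -5.3] turn [ 1.78  0.72 -0.42] pos [ 0.4352 -0.1527  0.0876] open 0.0519 t 11.7667
```

View pics/s5c.png

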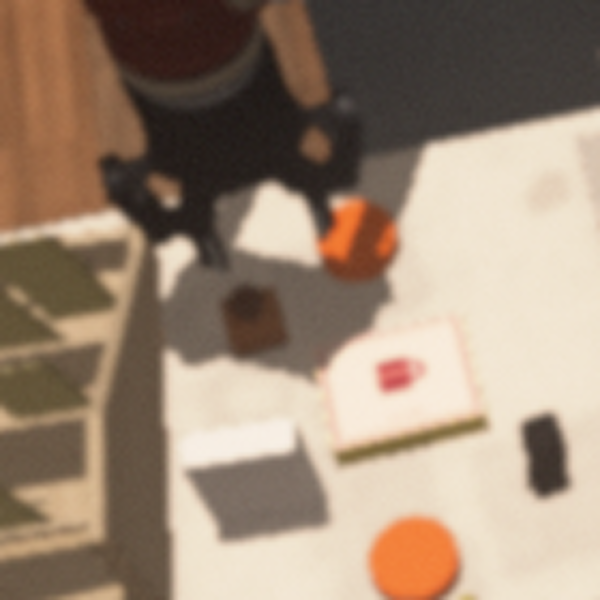

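The bin wall at crop (130,240) is too close to the gripper's knuckles. I'll turn the jaw to the x direction before going down.

Emit:
arm_command(
  plan=[
    [[0,0,0,7,0.5,0,0.052],[0,0,0,7,0,0,0.052],[0,0,0,7,0,0,0.052],[0,0,0,7,0,0,0.052],[0,0,0,7,0,0,0.052],[0,0,0,7,0,0,0.052],[0,0,0,7,0,0,0.052],[0,0,0,7,0,0,0.052],[0,0,0,7,0,0,0.052],[0,0,0,7,0,0,0.052],[0,0,0,7,0,0,0.052],[0,0,0,7,0,0,0.052],[0,0,0,4,0,0,0.052],[0,0,0,0,0,0,0.052]],
  ],
)

```text
t: 12.98
tool_pos: [0.4586, -0.1436, 0.1289]
tool_rot: [1.147, 1.209, -1.105]
contact_force: [-0.0, 0.2, -0.1]
opening: 0.052
```

```bash
python3 d.py .4335 -.178 .004 4
```

```text
shift mm [123.9 -34.5  29.7] turn [ 1.82  0.89 -2.78] pos [ 0.4586 -0.1436  0.1289] open 0.052 t 12.9833
```

Emit:
arm_command(
  plan=[
    [[0.01,-0.017,0.015,1.8,0.9,-2.8,0.052],[0.02,-0.016,0.014,0,0,0,0.052],[0.03,0,0,0,0,0,0.052],[0.02,0,0,0,0,0,0.052],[0,0,0,0,0,0,0.052]],
  ],
)

```text
t: 13.4
tool_pos: [0.4383, -0.1771, 0.061]
tool_rot: [1.145, 1.227, -1.136]
contact_force: [-1.0, 0.2, 0.1]
opening: 0.052
```

```bash
python3 d.py .4335 -.178 .004 4
```

```text
shift mm [56.9 -5.9 -0.3] turn [ 1.03  0.7  -1.05] pos [ 0.4383 -0.1771  0.061 ] open 0.052 t 13.4
```

Emit:
arm_command(
  plan=[
    [[0.012,-0.006,0,1.0,0.7,-1.0,0.052],[0.015,-0.001,0,0,0,0,0.052],[0.012,-0.001,0,0,0,0,0.052],[0.005,0,0,0,0,0,0.052],[0,0,0,0,0,0,0.052]],
  ],
)

```text
t: 13.82
tool_pos: [0.4353, -0.1787, 0.0218]
tool_rot: [1.154, 1.236, -1.15]
contact_force: [-0.7, -0.0, -0.5]
opening: 0.0522
```

```bash
python3 d.py .4335 -.178 .004 4
```

```text
shift mm [17.7 -1.8 -0.9] turn [ 0.34  0.24 -0.4 ] pos [ 0.4353 -0.1787  0.0218] open 0.0522 t 13.8167
```

Emit:
arm_command(
  plan=[
    [[0.006,-0.002,-0.001,0.3,0.3,-0.4,0.052],[0.005,0,0,0,0,0,0.052],[0.003,0,0,0,0,0,0.052],[0,0,0,0,0,0,0.052],[0,0,0,0,0,0,0.02],[0,0,0,0,0,0,0.02],[0,0,0,0,0,0,0.02],[0,0,0,0,0,0,0.02],[0,0,0,0,0,0,0.02]],
  ],
  squeeze=30,
)

```text
t: 14.57
tool_pos: [0.4355, -0.1789, 0.0097]
tool_rot: [1.158, 1.239, -1.155]
contact_force: [-0.4, 0.8, -0.7]
opening: 0.0331
```

```bash
python3 d.py .4335 -.178 .004 4
```

```text
shift mm [ 5.7 -2.  -1. ] turn [ 0.06  0.06 -0.18] pos [ 0.4355 -0.1789  0.0097] open 0.0331 t 14.5667
```

Emit:
arm_command(
  plan=[
    [[-0.01,0,0,0,0,0,0.02],[-0.03,0,0,0,0,0,0.02],[-0.035,0,0,0,0,0,0.02],[-0.035,0,0,0,0,0,0.02],[-0.035,0,0,0,0,0,0.02],[-0.035,0,0,0,0,0,0.02],[0,0,0,-7,0,0,0.02],[0,0,0,-7,0,0,0.02],[0,0,0,-7,0,0,0.02],[0,0,0,-7,0,0,0.02],[0,0,0,-7,0,0,0.02],[0,0,0,-7,0,0,0.02],[0,0,0,-7,0,0,0.02],[0,0,0,-7,0,0,0.02],[0,0,0,-7,0,0,0.02],[0,0,0,-7,0,0,0.02],[0,0,0,-7,0,0,0.02],[0,0,0,-7,0,0,0.02],[0,0,0,-4,0,0,0.02],[0,0,0,0,0,0,0.02]],
  ],
)

```text
t: 16.23
tool_pos: [0.4323, -0.177, 0.2145]
tool_rot: [-0.067, 1.558, 0.057]
contact_force: [-0.3, 0.3, -0.2]
opening: 0.0331
```

```bash
python3 d.py .4459 .3181 .2 93
```

```text
shift mm [ 11.6 492.5  52.3] turn [1.51 0.67 0.4 ] pos [ 0.4323 -0.177   0.2145] open 0.0331 t 16.2333
```

Emit:
arm_command(
  plan=[
    [[0,0.02,0.002,1.5,0.7,0.4,0.02],[0,0.038,0.003,0,0,0,0.02],[0,0.038,0.003,0,0,0,0.02],[0,0.038,0.003,0,0,0,0.02],[0,0.038,0.003,0,0,0,0.02],[0,0.038,0.003,0,0,0,0.02],[0,0.038,0.003,0,0,0,0.02],[0,0.038,0.003,0,0,0,0.02],[0,0.038,0.003,0,0,0,0.02],[0,0.038,0.003,0,0,0,0.02],[0,0.038,0.003,0,0,0,0.02],[0,0.038,0.003,0,0,0,0.02],[0,0.02,0.003,0,0,0,0.02],[0,0,0,0,0,0,0.02]],
  ],
)

```text
t: 17.4
tool_pos: [0.4526, 0.3025, 0.2226]
tool_rot: [-0.01, 1.559, 0.011]
contact_force: [-0.1, -0.0, -1.1]
opening: 0.0334
```

```bash
python3 d.py .4459 .3181 .018 93
```

```text
shift mm [204.6  15.7  -8.8] turn [-2.24  0.65  0.  ] pos [0.4526 0.3025 0.2226] open 0.0334 t 17.4
```

Emit:
arm_command(
  plan=[
    [[0,0.016,-0.009,-2.2,0.7,0,0.02],[0.03,0,-0.001,0,0,0,0.02],[0.035,0,-0.001,0,0,0,0.02],[0.035,0,-0.001,0,0,0,0.02],[0.035,0,-0.001,0,0,0,0.02],[0.02,0,0,0,0,0,0.02],[0,0,0,0,0,0,0.02]],
  ],
)

```text
t: 17.98
tool_pos: [0.4418, 0.3194, 0.0698]
tool_rot: [-0.032, 1.561, 0.037]
contact_force: [-0.3, -0.8, -1.0]
opening: 0.0331
```

```bash
python3 d.py .4459 .3181 .018 93
```

```text
shift mm [51.9 -1.6  3.5] turn [-0.48  0.53 -0.17] pos [0.4418 0.3194 0.0698] open 0.0331 t 17.9833
```

Emit:
arm_command(
  plan=[
    [[0.012,-0.0015,0.003,-0.5,0.5,-0.2,0.02],[0.014,0,0,0,0,0,0.02],[0.012,0,-0.001,0,0,0,0.02],[0.007,0,-0.001,0,0,0,0.02],[0,0,0,0,0,0,0.02]],
  ],
)

```text
t: 18.4
tool_pos: [0.4449, 0.3168, 0.0264]
tool_rot: [-0.036, 1.567, 0.037]
contact_force: [-0.3, -0.4, -0.4]
opening: 0.0332
```

```bash
python3 d.py .4459 .3181 .018 93;python3 -c "
from h import *
im=save('scene','s6');cv2.imwrite('pics/s6c.png',cv2.resize(im[110:230,330:450],(600,600),interpolation=cv2.INTER_CUBIC)[:,:,::-1])"
```

```text
shift mm [8.4 1.3 1. ] turn [-0.35  0.22 -0.02] pos [0.4449 0.3168 0.0264] open 0.0332 t 18.4
```

View pics/s6c.png

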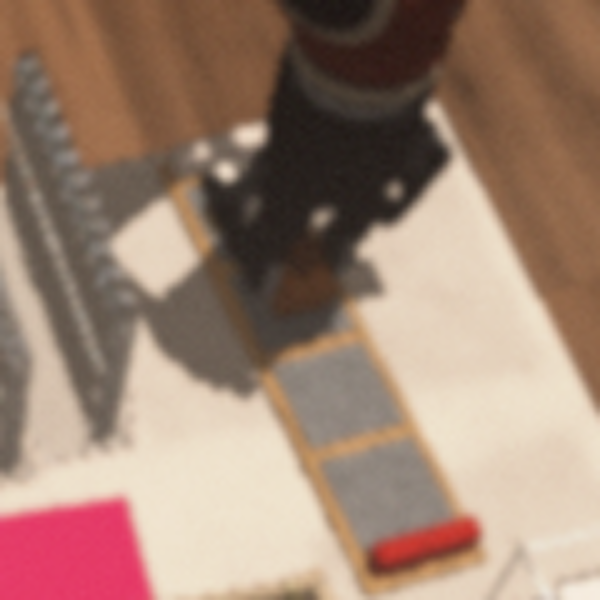

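The wooden stamp is held at crop (305,285), just above pad_2.

Emit:
arm_command(
  plan=[
    [[0.004,0.001,0.001,0,0.2,0,0.02],[0.003,0,0,0,0,0,0.02],[0.002,0,0,0,0,0,0.02],[0,0,0,0,0,0,0.02]],
  ],
)

```text
t: 18.78
tool_pos: [0.4484, 0.3195, 0.0205]
tool_rot: [-0.034, 1.565, 0.039]
contact_force: [0.2, -0.1, -0.5]
opening: 0.0333
```

```bash
python3 d.py .4459 .3181 .018 93
```

```text
shift mm [ 2.5 -1.3 -2.6] turn [-0.34  0.34 -0.18] pos [0.4484 0.3195 0.0205] open 0.0333 t 18.7833
```

Emit:
arm_command(
  plan=[
    [[0.001,-0.001,-0.0025,0,0.3,0,0.02],[0.0015,0,0,0,0,0,0.02],[0.001,0,0,0,0,0,0.02],[0,0,0,0,0,0,0.02]],
  ],
)

```text
t: 19.12
tool_pos: [0.4464, 0.3188, 0.0176]
tool_rot: [-0.034, 1.569, 0.04]
contact_force: [-0.4, -0.9, 0.1]
opening: 0.0331
```

```bash
python3 d.py .4459 .3181 .018 93
```

```text
shift mm [-0.4 -0.7 -0.5] turn [-0.33  0.1  -0.22] pos [0.4464 0.3188 0.0176] open 0.0331 t 19.1167
```

Emit:
arm_command(
  plan=[
    [[0.001,0,0,0,0,0,0.02],[0,0,0,0,0,0,0.05],[0,0,0,0,0,0,0.05],[0,0,0,0,0,0,0.05],[0,0,0,0,0,0,0.05],[-0.01,0,0,0,0,0,0.05],[-0.03,0,0,0,0,0,0.05],[-0.035,0,0,0,0,0,0.05],[-0.035,0,0,0,0,0,0.05],[-0.035,0,0,0,0,0,0.05],[-0.035,0,0,0,0,0,0.05],[0,-0.02,0.005,0,0,0,0.045],[0,-0.036,0.01,0,0,0,0.045],[0,-0.036,0.01,0,0,0,0.045],[0,-0.036,0.01,0,0,0,0.045],[0,-0.036,0.01,0,0,0,0.045],[0,-0.036,0.01,0,0,0,0.045],[0,-0.036,0.01,0,0,0,0.045],[0,-0.036,0.01,0,0,0,0.045],[0,0,0,0,0,0,0.045]],
  ],
)

```text
t: 20.78
tool_pos: [0.5381, 0.0404, 0.2204]
tool_rot: [-0.039, 1.552, 0.047]
contact_force: [0.1, -0.0, 0.8]
opening: 0.0449
```

```bash
python3 d.py .579 -.025 .03 90; python3 chk.py wooden_stamp .4459 .3181 .02; python3 chk.py pocket_stamp .579 -.025 .035
```

```text
shift mm [190.8 -68.4  33.7] turn [ 3.15  1.04 -0.27] pos [0.5381 0.0404 0.2204] open 0.0449 t 20.7833
wooden_stamp top [0.447  0.3215] 1.6 0.155
wooden_stamp scene [0.4452 0.3173] 10.4 0.304
pocket_stamp top [ 0.577 -0.025] -10.8 0.405
pocket_stamp scene [ 0.5807 -0.0278] -0.6 0.352
```

The wooden stamp is on pad_2, within about 2 mm. Now the pocket stamp.

Emit:
arm_command(
  plan=[
    [[0,-0.034,0.018,3,1,0,0.05],[0,-0.034,0.018,0,0,0,0.05],[0.02,0,0,0,0,0,0.05],[0.035,0,-0.001,0,0,0,0.05],[0.035,0,-0.001,0,0,0,0.05],[0,0,0,0,0,0,0.05]],
  ],
)

```text
t: 21.68
tool_pos: [0.5764, -0.0153, 0.13]
tool_rot: [-0.011, 1.565, 0.021]
contact_force: [-1.1, 0.1, -2.0]
opening: 0.0495
```

```bash
python3 d.py .579 -.026 .03 90;python3 -c "
from h import *
im=save('scene','s7')[170:290,220:340]
b=save('top','t7')[100:220,310:430]
cv2.imwrite('pics/s7c.png',cv2.resize(np.hstack([im,b]),(800,400),interpolation=cv2.INTER_CUBIC)[:,:,::-1])"
```

```text
shift mm [ 99.9 -11.4   1.8] turn [ 1.16  0.33 -0.38] pos [ 0.5764 -0.0153  0.13  ] open 0.0495 t 21.6833
```

View pics/s7c.png

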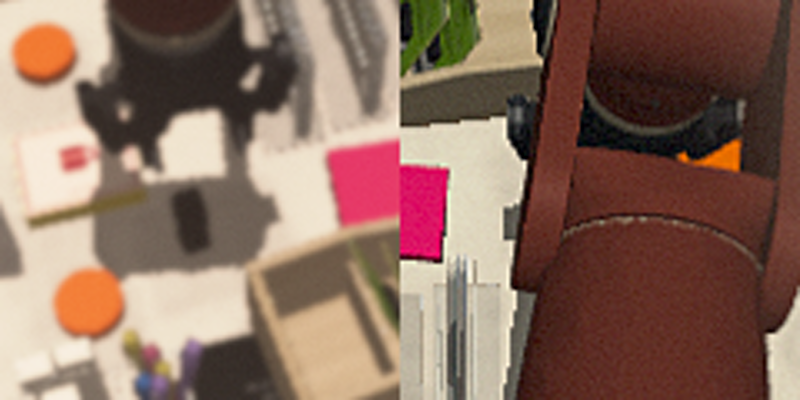

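Emit:
arm_command(
  plan=[
    [[0,-0.011,0.002,1.2,0.3,-0.4,0.05],[0.02,0,0,0,0,0,0.05],[0.02,0,-0.001,0,0,0,0.05],[0.012,0,-0.001,0,0,0,0.05],[0,0,0,0,0,0,0.05]],
  ],
)

```text
t: 22.2
tool_pos: [0.5911, -0.029, 0.0989]
tool_rot: [-0.006, 1.538, -0.007]
contact_force: [-0.8, 0.0, -1.3]
opening: 0.05
```

```bash
python3 d.py .579 -.026 .032 90
```

```text
shift mm [ 66.5   3.5 -14.3] turn [-0.06  1.89  0.48] pos [ 0.5911 -0.029   0.0989] open 0.05 t 22.2
```

```bash
python3 -c "
from h import *
o=ctrl.get_obs()
for k in('q','dq','effort','contact_force','wrist_torque'): print(k,np.round(o[k],3))
a=save('scene','s8')[60:260,180:380]
cv2.imwrite('pics/s8c.png',cv2.resize(a,(600,600),interpolation=cv2.INTER_CUBIC)[:,:,::-1])"
```

```text
q [-0.173  0.071  1.825 -0.003  1.212 -1.742]
dq [-0.003 -0.024 -0.046 -0.005  0.019  0.004]
effort [-9.2000e-02 -3.8184e+01 -3.5772e+01 -6.0000e-03 -3.9200e-01 -3.0000e-03]
contact_force [-0.798  0.029 -1.346]
wrist_torque [ 0.02   0.046 -0.01 ]
```

View pics/s8c.png

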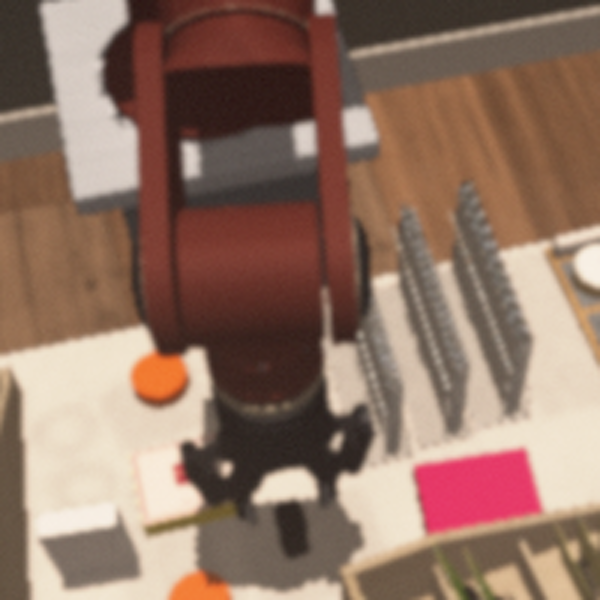

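Progress stopped short and the tool tilted 1.9°, so an arm link may be touching the rack. I'll back up and compare efforts.

Emit:
arm_command(
  plan=[
    [[-0.03,-0.002,-0.01,0,1.0,0.3,0.05],[0,0,0,0,0,0,0.05]],
  ],
)

```text
t: 22.42
tool_pos: [0.5819, -0.0312, 0.1336]
tool_rot: [-0.002, 1.552, -0.004]
contact_force: [1.9, -0.4, 1.4]
opening: 0.05
```

```bash
python3 -c "
from h import *
o=ctrl.get_obs()
for k in('q','dq','effort','contact_force','wrist_torque'): print(k,np.round(o[k],3))
c=calibration('scene');T=np.array(c['cam_to_world'])
# where rays through hub ends hit several heights, and rack top front
for uv in((302,150),(228,155),(311.5,209),(305,168),(313,190)):
  print(uv,[px2w('scene',uv,z).round(3)[:2].tolist() for z in(0,.14,.2,.25,.3)])
"; python3 d.py .579 -.026 .032 90
```

```text
q [-1.810e-01  2.000e-02  1.814e+00 -1.000e-03  1.288e+00 -1.750e+00]
dq [ 0.005  0.069  0.049  0.003 -0.058  0.008]
effort [  0.065 -31.046 -27.58   -0.034   0.807  -0.046]
contact_force [ 1.921 -0.44   1.43 ]
wrist_torque [-0.032 -0.041  0.06 ]
(302, 150) [[0.313, 0.103], [0.417, 0.078], [0.462, 0.067], [0.499, 0.058], [0.537, 0.049]]
(228, 155) [[0.276, -0.108], [0.386, -0.101], [0.434, -0.097], [0.473, -0.095], [0.512, -0.092]]
(311.5, 209) [[0.509, 0.078], [0.583, 0.057], [0.615, 0.048], [0.642, 0.04], [0.668, 0.033]]
(305, 168) [[0.377, 0.095], [0.471, 0.071], [0.512, 0.061], [0.546, 0.052], [0.579, 0.044]]
(313, 190) [[0.453, 0.098], [0.536, 0.074], [0.571, 0.063], [0.601, 0.054], [0.63, 0.046]]
shift mm [101.5   5.6  -4.8] turn [-0.06  1.09  0.23] pos [ 0.5819 -0.0312  0.1336] open 0.05 t 22.4167
```

Emit:
arm_command(
  plan=[
    [[0,0.005,-0.005,0,1,0.2,0.05],[0.012,0,0,0,0,0,0.05],[0.012,0,0,0,0,0,0.05],[0,0,0,0,0,0,0.05],[0,0,0,0,0,0,0.05]],
  ],
)

```text
t: 22.83
tool_pos: [0.58, -0.0263, 0.1141]
tool_rot: [-0.001, 1.561, -0.003]
contact_force: [1.0, 1.1, 0.3]
opening: 0.0499
```

```bash
python3 -c "
from h import *
o=ctrl.get_obs()
for k in('q','dq','effort','contact_force','wrist_torque'): print(k,np.round(o[k],3))
"; python3 d.py .579 -.026 .032 90
```

```text
q [-1.730e-01  4.200e-02  1.826e+00 -1.000e-03  1.263e+00 -1.743e+00]
dq [ 0.002  0.021  0.023 -0.001 -0.009  0.001]
effort [ 2.9000e-02 -3.5851e+01 -3.3758e+01 -1.0000e-03 -8.0000e-03  0.0000e+00]
contact_force [0.997 1.073 0.338]
wrist_torque [-0.013 -0.024  0.035]
shift mm [82.1  0.5 -1.8] turn [-0.07  0.57  0.13] pos [ 0.58   -0.0263  0.1141] open 0.0499 t 22.8333
```

Emit:
arm_command(
  plan=[
    [[0,0,-0.002,0,0.5,0,0.05],[0.012,0,0,0,0,0,0.05],[0.012,0,0,0,0,0,0.05],[0,0,0,0,0,0,0.05],[0,0,0,0,0,0,0.05]],
  ],
)

```text
t: 23.25
tool_pos: [0.5762, -0.026, 0.0847]
tool_rot: [-0.0, 1.575, -0.002]
contact_force: [-0.1, 0.4, 0.6]
opening: 0.0502
```

```bash
python3 -c "
from h import *
o=ctrl.get_obs()
for k in('q','dq','effort','contact_force','wrist_torque'): print(k,np.round(o[k],3))
"; python3 d.py .579 -.026 .032 90
```

```text
q [-0.173  0.077  1.843 -0.003  1.225 -1.742]
dq [ 0.     0.026  0.025  0.001 -0.013  0.003]
effort [ 3.0000e-02 -3.6181e+01 -3.2612e+01 -7.0000e-03  4.1000e-02  0.0000e+00]
contact_force [-0.129  0.396  0.561]
wrist_torque [-0.046  0.001 -0.026]
shift mm [52.7  0.1  3.1] turn [-0.07 -0.25  0.09] pos [ 0.5762 -0.026   0.0847] open 0.0502 t 23.25
```

There's no contact. Efforts are steady and the tool has gone below the earlier point, so that was tracking lag. I'll continue with gentle rows.

Emit:
arm_command(
  plan=[
    [[0.006,0,0.003,0,0,0,0.05],[0.012,0,0,0,0,0,0.05],[0.012,0,0,0,0,0,0.05],[0.008,0,0,0,0,0,0.05],[0,0,0,0,0,0,0.05],[0,0,0,0,0,0,0.05]],
  ],
)

```text
t: 23.75
tool_pos: [0.5785, -0.026, 0.0412]
tool_rot: [0.0, 1.577, -0.002]
contact_force: [0.4, -0.8, 0.3]
opening: 0.0499
```

```bash
python3 d.py .579 -.026 .032 90; python3 -c "
from h import *
o=ctrl.get_obs()
for k in('effort','contact_force'): print(k,np.round(o[k],2))"
```

```text
shift mm [9.2 0.1 0.5] turn [-0.08 -0.38  0.07] pos [ 0.5785 -0.026   0.0412] open 0.0499 t 23.75
effort [ 1.000e-02 -3.757e+01 -3.130e+01 -1.000e-02  3.000e-02  0.000e+00]
contact_force [ 0.43 -0.79  0.35]
```

Emit:
arm_command(
  plan=[
    [[0.005,0,0,0,-0.4,0,0.05],[0.003,0,0,0,0,0,0.05],[0,0,0,0,0,0,0.05],[0,0,0,0,0,0,0.01],[0,0,0,0,0,0,0.01],[0,0,0,0,0,0,0.01],[0,0,0,0,0,0,0.01],[0,0,0,0,0,0,0.01],[0,0,0,0,0,0,0.01]],
  ],
  squeeze=30,
)

```text
t: 24.5
tool_pos: [0.5798, -0.0263, 0.0342]
tool_rot: [-0.0, 1.566, -0.002]
contact_force: [-0.4, 0.9, 0.0]
opening: 0.0224
```

```bash
python3 d.py .579 -.026 .032 90
```

```text
shift mm [ 2.2  0.3 -0.8] turn [-0.07  0.25  0.1 ] pos [ 0.5798 -0.0263  0.0342] open 0.0224 t 24.5
```

Emit:
arm_command(
  plan=[
    [[-0.01,0,0,0,0,0,0.01],[-0.025,0,0,0,0,0,0.01],[-0.03,0,0,0,0,0,0.01],[-0.03,0,0,0,0,0,0.01],[-0.03,0,0,0,0,0,0.01],[-0.03,0,0,0,0,0,0.01],[-0.03,0,0,0,0,0,0.01],[0,0.02,-0.004,0,0,0,0.01],[0,0.036,-0.007,0,0,0,0.01],[0,0.036,-0.007,0,0,0,0.01],[0,0.036,-0.007,0,0,0,0.01],[0,0.036,-0.007,0,0,0,0.01],[0,0.036,-0.007,0,0,0,0.01],[0,0.036,-0.007,0,0,0,0.01],[0,0.036,-0.007,0,0,0,0.01],[0,0.036,-0.007,0,0,0,0.01],[0,0.02,-0.004,0,0,0,0.01],[0,0,0,0,0,0,0.01]],
  ],
)

```text
t: 26.0
tool_pos: [0.5134, 0.3156, 0.2448]
tool_rot: [0.008, 1.551, -0.005]
contact_force: [1.3, 0.2, -0.5]
opening: 0.022
```

```bash
python3 d.py .5099 .3215 .043 93
```

```text
shift mm [201.7   5.5  -7.5] turn [-3.47  1.13 -0.08] pos [0.5134 0.3156 0.2448] open 0.022 t 26.0
```

Emit:
arm_command(
  plan=[
    [[0,0.0055,-0.007,-3.4,1.1,0,0.01],[0.025,0,0,0,0,0,0.01],[0.03,0,-0.001,0,0,0,0.01],[0.03,0,-0.001,0,0,0,0.01],[0.03,0,-0.001,0,0,0,0.01],[0.025,0,-0.001,0,0,0,0.01],[0.01,0,0,0,0,0,0.01],[0,0,0,0,0,0,0.01],[0,0,0,0,0,0,0.01]],
  ],
)

```text
t: 26.75
tool_pos: [0.5063, 0.3209, 0.0998]
tool_rot: [-0.041, 1.558, 0.047]
contact_force: [0.8, -0.3, -0.3]
opening: 0.022
```

```bash
python3 d.py .5099 .3215 .043 93;python3 -c "
from h import *
im=save('scene','s9');cv2.imwrite('pics/s9c.png',cv2.resize(im[110:230,330:450],(600,600),interpolation=cv2.INTER_CUBIC)[:,:,::-1])"
```

```text
shift mm [56.8  0.2  2.9] turn [ 0.23  0.72 -0.21] pos [0.5063 0.3209 0.0998] open 0.022 t 26.75
```

View pics/s9c.png

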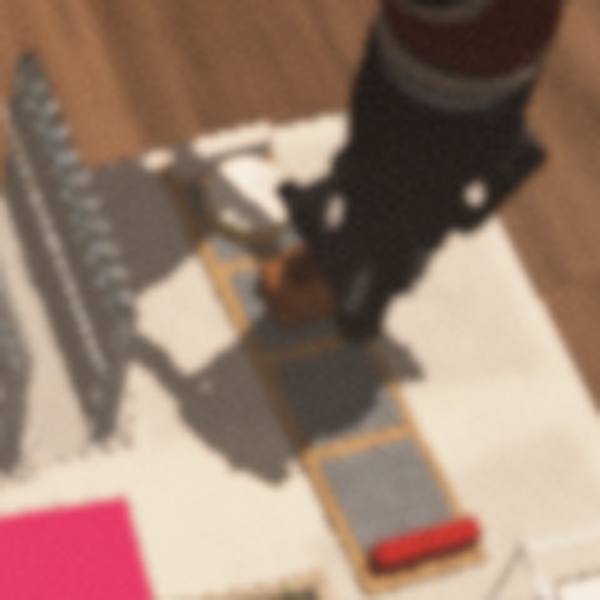

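The stamp is held, with its lower end at crop (360,330). The tape and the wooden stamp stand undisturbed.

Emit:
arm_command(
  plan=[
    [[0.012,0,0.003,0,0.7,-0.2,0.01],[0.015,0,0,0,0,0,0.01],[0.015,0,-0.0005,0,0,0,0.01],[0.008,0,-0.0005,0,0,0,0.01],[0,0,0,0,0,0,0.01],[0,0,0,0,0,0,0.01]],
  ],
)

```text
t: 27.3
tool_pos: [0.5161, 0.3238, 0.059]
tool_rot: [-0.038, 1.552, 0.049]
contact_force: [1.1, 0.1, -0.8]
opening: 0.0219
```

```bash
python3 d.py .5099 .3215 .043 93
```

```text
shift mm [15.9 -2.1 -6.6] turn [ 0.19  1.04 -0.4 ] pos [0.5161 0.3238 0.059 ] open 0.0219 t 27.3
```

Emit:
arm_command(
  plan=[
    [[0.004,-0.002,-0.0065,0,1.0,-0.4,0.01],[0.005,0,0,0,0,0,0.01],[0.003,0,0,0,0,0,0.01],[0,0,0,0,0,0,0.01]],
  ],
)

```text
t: 27.63
tool_pos: [0.5106, 0.3222, 0.0488]
tool_rot: [-0.043, 1.567, 0.045]
contact_force: [1.2, -0.3, -0.5]
opening: 0.0222
```

```bash
python3 d.py .5099 .3215 .043 93
```

```text
shift mm [ 5.8 -0.6 -0.8] turn [ 0.21  0.18 -0.06] pos [0.5106 0.3222 0.0488] open 0.0222 t 27.6333
```

Emit:
arm_command(
  plan=[
    [[0.002,-0.0005,-0.001,0,0.2,0,0.01],[0.002,0,0,0,0,0,0.01],[0.002,0,0,0,0,0,0.01],[0.001,0,0,0,0,0,0.01],[0,0,0,0,0,0,0.01]],
  ],
)

```text
t: 28.05
tool_pos: [0.5099, 0.3218, 0.0416]
tool_rot: [-0.043, 1.57, 0.045]
contact_force: [-0.4, 0.1, 0.0]
opening: 0.0224
```

```bash
python3 d.py .5099 .3215 .043 93
```

```text
shift mm [-1.4 -0.3 -0. ] turn [ 0.21  0.01 -0.08] pos [0.5099 0.3218 0.0416] open 0.0224 t 28.05
```

Emit:
arm_command(
  plan=[
    [[0,0,0,0,0,0,0.03],[0,0,0,0,0,0,0.04],[0,0,0,0,0,0,0.04],[0,0,0,0,0,0,0.04],[-0.01,0,0,0,0,0,0.04],[-0.025,0,0,0,0,0,0.04],[-0.03,0,0,0,0,0,0.04],[-0.03,0,0,0,0,0,0.04],[-0.03,0,0,0,0,0,0.04],[-0.03,0,0,0,0,0,0.04],[-0.03,0,0,0,0,0,0.04],[0,-0.02,0.002,0,0,0,0.045],[0,-0.037,0.002,0,0,0,0.045],[0,-0.037,0.002,0,0,0,0.045],[0,-0.037,0.002,0,0,0,0.045],[0,-0.037,0.002,0,0,0,0.045],[0,-0.037,0.002,0,0,0,0.045],[0,-0.037,0.002,0,0,0,0.045],[0,-0.037,0.002,0,0,0,0.045],[0,-0.037,0.002,0,0,0,0.045]],
  ],
)

```text
t: 29.72
tool_pos: [0.5482, 0.0016, 0.2533]
tool_rot: [-0.051, 1.55, 0.06]
contact_force: [0.7, -0.1, -0.2]
opening: 0.0453
```

```bash
python3 d.py .562 -.1845 .22 90; python3 chk.py pocket_stamp .5099 .3215 .043; python3 chk.py white_carton .562 -.1845 .05;python3 -c "
from h import *
im=save('top','t9');cv2.imwrite('pics/t9c.png',cv2.resize(im[130:280,170:320],(600,600),interpolation=cv2.INTER_CUBIC)[:,:,::-1])"
```

```text
shift mm [  32.5 -186.8   -0. ] turn [ 4.06  1.13 -0.3 ] pos [0.5482 0.0016 0.2533] open 0.0453 t 29.7167
pocket_stamp top [0.5086 0.3234] 5.5 0.242
pocket_stamp scene [0.5117 0.3198] 8.3 0.173
white_carton top [ 0.5599 -0.2076] 30.6 0.669
white_carton scene [ 0.5633 -0.1864] -6.6 0.064
```

View pics/t9c.png

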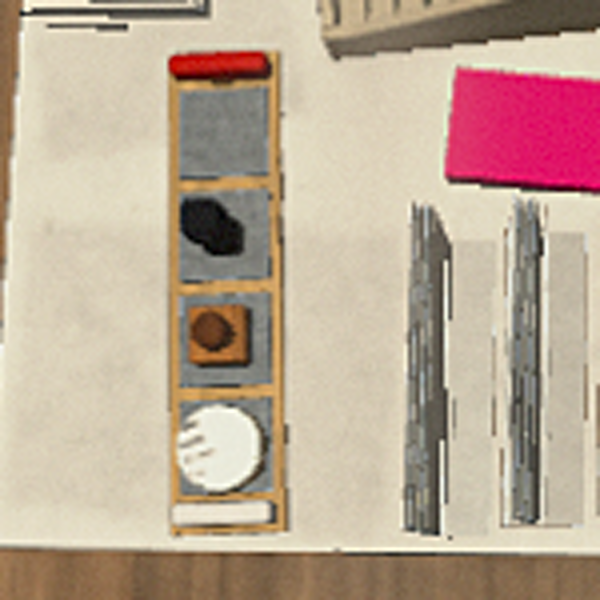

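All three stand centred: tape at crop (220,448), wooden stamp (218,335), pocket stamp (225,235). Now the carton.

Emit:
arm_command(
  plan=[
    [[0,-0.037,0,7,1,0,0.045],[0,-0.037,0.004,7,0,0,0.045],[0,-0.035,0.008,7,0,0,0.045],[0,-0.033,0.013,7,0,0,0.045],[0,-0.015,0.01,7,0,0,0.045],[0,0,0,7,0,0,0.045],[0,0,0,7,0,0,0.045],[0,0,0,7,0,0,0.045],[0,0,0,7,0,0,0.045],[0,0,0,7,0,0,0.045],[0,0,0,7,0,0,0.045],[0,0,0,7,0,0,0.045],[0,0,0,7,0,0,0.045],[0,0,0,7,0,0,0.045],[0,0,0,0,0,0,0.045],[0,0,0,0,0,0,0.045]],
  ],
)

```text
t: 31.5
tool_pos: [0.5644, -0.1468, 0.2497]
tool_rot: [1.281, 1.173, -1.275]
contact_force: [-0.2, 0.5, -0.5]
opening: 0.045
```

```bash
python3 d.py .562 -.1845 .07 -5
```

```text
shift mm [179.4   1.7  39.2] turn [-0.25 -0.48  0.21] pos [ 0.5644 -0.1468  0.2497] open 0.045 t 31.5
```

Emit:
arm_command(
  plan=[
    [[0,0,0.02,0,-0.5,0.2,0.045],[0.01,0,0.018,0,0,0,0.045],[0.025,0,0,0,0,0,0.045],[0.025,0,0,0,0,0,0.045],[0.025,0,0,0,0,0,0.045],[0.01,0,0,0,0,0,0.045],[0,0,0,0,0,0,0.045],[0,0,0,0,0,0,0.045]],
  ],
)

```text
t: 32.17
tool_pos: [0.5641, -0.1827, 0.1544]
tool_rot: [1.255, 1.173, -1.252]
contact_force: [-0.2, 0.3, 0.3]
opening: 0.0452
```

```bash
python3 d.py .562 -.1845 .07 -5;python3 -c "
from h import *
im=save('scene','s10')[150:290,150:290]
cv2.imwrite('pics/s10c.png',cv2.resize(im,(600,600),interpolation=cv2.INTER_CUBIC)[:,:,::-1])"
```

```text
shift mm [84.4 -2.5  1.7] turn [ 1.44  0.16 -0.31] pos [ 0.5641 -0.1827  0.1544] open 0.0452 t 32.1667
```

View pics/s10c.png

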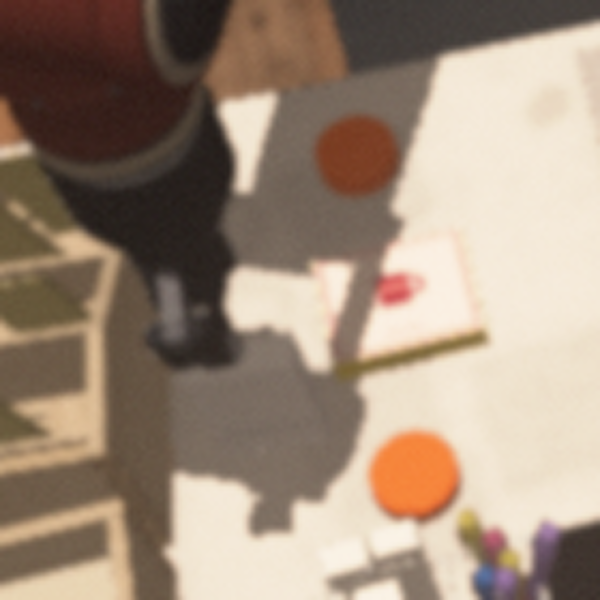

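The gripper is above the carton, which is in shadow at crop (250,410). The jaw spans its thickness and is clear of the bin.

Emit:
arm_command(
  plan=[
    [[0.01,-0.0025,0.0015,1.4,0,-0.3,0.045],[0.012,0,0,0,0,0,0.045],[0.015,0,0,0,0,0,0.045],[0.012,0,0,0,0,0,0.045],[0,0,0,0,0,0,0.045],[0,0,0,0,0,0,0.045]],
  ],
)

```text
t: 32.72
tool_pos: [0.5655, -0.1857, 0.1084]
tool_rot: [1.272, 1.154, -1.269]
contact_force: [0.8, 0.2, -0.5]
opening: 0.045
```

```bash
python3 d.py .562 -.1845 .07 -5
```

```text
shift mm [38.3 -4.  -1.2] turn [ 0.01  0.39 -0.61] pos [ 0.5655 -0.1857  0.1084] open 0.045 t 32.7167
```

Emit:
arm_command(
  plan=[
    [[0.003,-0.004,-0.001,0,0.4,-0.6,0.045],[0.01,0,0,0,0,0,0.045],[0.012,0,0,0,0,0,0.045],[0.01,0,0,0,0,0,0.045],[0,0,0,0,0,0,0.045],[0,0,0,0,0,0,0.045]],
  ],
)

```text
t: 33.22
tool_pos: [0.5621, -0.1848, 0.0712]
tool_rot: [1.274, 1.166, -1.272]
contact_force: [0.3, 0.1, 0.2]
opening: 0.045
```

```bash
python3 d.py .562 -.1845 .07 -5
```

```text
shift mm [ 1.2 -0.1 -0.3] turn [ 0.01 -0.   -0.08] pos [ 0.5621 -0.1848  0.0712] open 0.045 t 33.2167
```

Emit:
arm_command(
  plan=[
    [[0,0,0,0,0,0,0.01],[0,0,0,0,0,0,0.01],[0,0,0,0,0,0,0.01],[0,0,0,0,0,0,0.01],[0,0,0,0,0,0,0.01],[0,0,0,0,0,0,0.01],[0,0,0,0,0,0,0.01]],
  ],
  squeeze=25,
)

```text
t: 33.8
tool_pos: [0.5626, -0.1849, 0.072]
tool_rot: [1.274, 1.165, -1.271]
contact_force: [0.1, -0.6, -1.1]
opening: 0.0201
```

```bash
python3 d.py .562 -.1845 .07 -5
```

```text
shift mm [ 2.  -0.7 -0.4] turn [ 0.02  0.02 -0.15] pos [ 0.5626 -0.1849  0.072 ] open 0.0201 t 33.8
```

Emit:
arm_command(
  plan=[
    [[-0.01,0,0,0,0,0,0.01],[-0.025,0,0,0,0,0,0.01],[-0.03,0,0,0,0,0,0.01],[-0.03,0,0,0,0,0,0.01],[-0.03,0,0,0,0,0,0.01],[-0.03,0,0,0,0,0,0.01],[-0.03,0,0,0,0,0,0.01],[-0.02,0,0,0,0,0,0.01],[0,0,0,0,0,0,0.01],[0,0,0,0,0,0,0.01]],
  ],
)

```text
t: 34.63
tool_pos: [0.5604, -0.184, 0.2913]
tool_rot: [1.274, 1.165, -1.271]
contact_force: [0.1, -0.1, -1.2]
opening: 0.0202
```

```bash
python3 d.py .5738 .3248 .27 3;python3 d.py .5738 .3248 .27 -5; python3 -c "
from h import *
im=save('scene','s11')[60:260,130:330]
cv2.imwrite('pics/s11c.png',cv2.resize(im,(600,600),interpolation=cv2.INTER_CUBIC)[:,:,::-1])"
```

```text
shift mm [  21.1  -30.9 -508. ] turn [-7.98  0.03 -0.14] pos [ 0.5604 -0.184   0.2913] open 0.0202 t 34.6333
shift mm [  21.1  -30.9 -508. ] turn [ 0.02  0.02 -0.14] pos [ 0.5604 -0.184   0.2913] open 0.0202 t 34.6333
```

View pics/s11c.png

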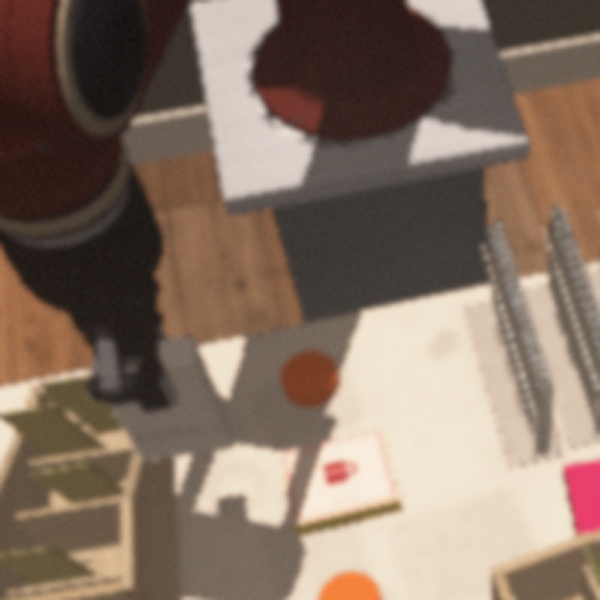

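The carton is held upright at crop (180,400). Travelling to pad_4.

Emit:
arm_command(
  plan=[
    [[0,-0.001,-0.02,0,0,0,0.01],[0,-0.002,-0.036,0,0,0,0.01],[0,-0.002,-0.036,0,0,0,0.01],[0,-0.002,-0.036,0,0,0,0.01],[0,-0.002,-0.036,0,0,0,0.01],[0,-0.002,-0.036,0,0,0,0.01],[0,-0.002,-0.036,0,0,0,0.01],[0,-0.002,-0.036,0,0,0,0.01],[0,-0.002,-0.036,0,0,0,0.01],[0,-0.002,-0.036,0,0,0,0.01],[0,-0.002,-0.036,0,0,0,0.01],[0,-0.002,-0.036,0,0,0,0.01],[0,-0.002,-0.036,0,0,0,0.01],[0,-0.001,-0.02,0,0,0,0.01],[0,0,0,0,0,0,0.01],[0,0,0,0,0,0,0.01]],
  ],
)

```text
t: 36.02
tool_pos: [0.5608, 0.308, 0.2467]
tool_rot: [1.242, 1.199, -1.324]
contact_force: [0.3, -0.1, -0.2]
opening: 0.0202
```

```bash
python3 d.py .5738 .3248 .08 3
```

```text
shift mm [165.6  20.8 -19.9] turn [-8.28  0.47  3.29] pos [0.5608 0.308  0.2467] open 0.0202 t 36.0167
```

Emit:
arm_command(
  plan=[
    [[0,0.01,-0.01,-4.2,0.2,1.7,0.01],[0,0.012,-0.009,-4.1,0.2,1.6,0.01],[0.01,0,0,0,0,0,0.01],[0.02,0,0,0,0,0,0.01],[0.025,0,0,0,0,0,0.01],[0.015,0,0,0,0,0,0.01],[0,0,0,0,0,0,0.01],[0,0,0,0,0,0,0.01]],
  ],
)

```text
t: 36.68
tool_pos: [0.579, 0.3149, 0.16]
tool_rot: [1.161, 1.233, -1.195]
contact_force: [0.9, 0.7, -0.6]
opening: 0.0199
```

```bash
python3 d.py .5738 .3248 .08 3
```

```text
shift mm [ 79.9  -3.4 -11. ] turn [-0.54  0.61  0.99] pos [0.579  0.3149 0.16  ] open 0.0199 t 36.6833
```

Emit:
arm_command(
  plan=[
    [[0.005,-0.0035,-0.011,-0.5,0.6,1.0,0.01],[0.01,0,0,0,0,0,0.01],[0.015,0,0,0,0,0,0.01],[0.015,0,0,0,0,0,0.01],[0.01,0,0,0,0,0,0.01],[0,0,0,0,0,0,0.01],[0,0,0,0,0,0,0.01]],
  ],
)

```text
t: 37.27
tool_pos: [0.5761, 0.3211, 0.1022]
tool_rot: [1.176, 1.228, -1.178]
contact_force: [0.2, 0.4, 0.7]
opening: 0.0199
```

```bash
python3 d.py .5738 .3248 .08 3
```

```text
shift mm [22.2 -2.2 -3.8] turn [-0.51  0.11 -0.02] pos [0.5761 0.3211 0.1022] open 0.0199 t 37.2667
```

Emit:
arm_command(
  plan=[
    [[0.004,-0.002,-0.004,-0.5,0.1,0,0.01],[0.005,0,0,0,0,0,0.01],[0.005,0,0,0,0,0,0.01],[0.003,0,0,0,0,0,0.01],[0,0,0,0,0,0,0.01],[0,0,0,0,0,0,0.01]],
  ],
)

```text
t: 37.77
tool_pos: [0.5754, 0.3258, 0.0859]
tool_rot: [1.173, 1.232, -1.167]
contact_force: [0.7, -0.3, -1.3]
opening: 0.0199
```

```bash
python3 d.py .5738 .3248 .08 3
```

```text
shift mm [ 5.9 -1.6  0.9] turn [ 0.02 -0.06 -0.21] pos [0.5754 0.3258 0.0859] open 0.0199 t 37.7667
```

Emit:
arm_command(
  plan=[
    [[0.002,-0.0015,0.001,0,0,-0.2,0.01],[0.002,0,0,0,0,0,0.01],[0.0015,0,0,0,0,0,0.01],[0.001,0,0,0,0,0,0.01],[0,0,0,0,0,0,0.01]],
  ],
)

```text
t: 38.18
tool_pos: [0.5743, 0.3248, 0.0797]
tool_rot: [1.172, 1.234, -1.169]
contact_force: [-0.5, -0.2, -0.2]
opening: 0.02
```

```bash
python3 d.py .5738 .3248 .08 3
```

```text
shift mm [-0.3 -0.5  0. ] turn [ 0.02 -0.08 -0.08] pos [0.5743 0.3248 0.0797] open 0.02 t 38.1833
```

Emit:
arm_command(
  plan=[
    [[0.001,0,0,0,0,0,0.01],[0,0,0,0,0,0,0.01],[0,0,0,0,0,0,0.03],[0,0,0,0,0,0,0.04],[0,0,0,0,0,0,0.04],[0,0,0,0,0,0,0.04],[-0.008,0,0,0,0,0,0.04],[-0.02,0,0,0,0,0,0.04],[-0.03,0,0,0,0,0,0.04],[-0.03,0,0,0,0,0,0.04],[-0.03,0,0,0,0,0,0.04],[-0.03,0,0,0,0,0,0.04],[-0.02,0,0,0,0,0,0.04],[0,0,0.03,0,0,0,0.04],[0,0,0.036,0,0,0,0.04],[0,0,0.036,0,0,0,0.04],[0,0,0.036,0,0,0,0.04],[0,0,0.036,0,0,0,0.04],[0,0,0.03,0,0,0,0.04],[0,0,0,0,0,0,0.04]],
  ],
)

```text
t: 39.85
tool_pos: [0.586, 0.1153, 0.267]
tool_rot: [1.173, 1.229, -1.154]
contact_force: [0.1, -0.2, 0.6]
opening: 0.0399
```

```bash
python3 chk.py white_carton .5738 .3248 .06; python3 chk.py pocket_stamp .5099 .3215 .043; python3 -c "
from h import *
a=save('scene','s12')[110:230,330:450];b=save('top','t12')[130:270,170:310]
cv2.imwrite('pics/fin.png',np.hstack([cv2.resize(i,(400,400),interpolation=cv2.INTER_CUBIC) for i in(a,b)])[:,:,::-1]);print(ctrl.get_obs()['tool_pos'])
for d in mark_of('top','yellow_carton')[:1]: print(w('top',d['at']))"
```

```text
white_carton top [0.5737 0.3246] 4.4 0.083
white_carton scene [0.5753 0.3215] 3.8 0.048
pocket_stamp top [0.508  0.3241] 5.3 0.237
pocket_stamp scene [0.5116 0.3198] 7.7 0.128
[0.58548937 0.12080543 0.2656697 ]
[ 0.5035849  -0.09737259 -0.00254984]
```

View pics/fin.png

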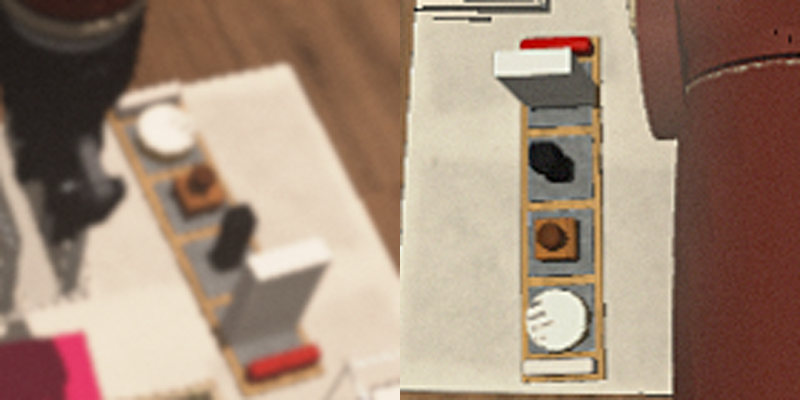

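All four stand upright and centred in the right order, with the carton next to the red end. The arm is clear, so I'm handing in.

```bash
python3 -c "
from station import finish_job
print(finish_job())"
```

```text
the job is handed in; nothing more can be done
None
```

The four goods now stand upright on the pads in height order, and I handed the job in at about 40 s of the 104 s allowed. From the red end they run: white carton on pad_4, black pocket stamp on pad_3, wooden stamp on pad_2 and gold/white tape roll on pad_1.

- **Centring:** the last fits in the two cameras put each thing within about 2–3 mm of its pad's centre. The two cameras disagree by 2–4 mm, for pads and goods alike. The mask fits for the two stamps were rough, so I also judged those two by eye in the final pictures.
- **Yellow carton:** it still lies where it was, within 3 mm of the first reading. That is inside the networks' own error.
- **Arm:** it was held away from everything, with its gripper at z ≈ 0.27 m. The measured wrist force stayed within about 2 N at the end of every move.
- **One odd moment:** on the way down to the pocket stamp the tool stopped short and tilted 1.9°. I backed up and went down again slowly. Joint efforts stayed steady, so I took it for tracking lag and not contact with the rack.

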